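# Stand the marker in the mug, clear of the handle

### The arm

A 7-joint arm with a two-finger parallel gripper is mounted at the origin on a cart in front of the work surface, level with it; the furniture and walls round the work are solid. World frame = base frame: x ahead of the robot, y to its left, z up, the work surface at z = 0. Lengths are in m, angles in degrees, forces in N, time in s.
With the tool pointing down it reaches from about 0.4 to 0.9 m from the base axis. Payload 5.5 kg.
Tool frame: the origin (TCP) lies on the centre line of the jaws, within the pads' length; the fingertips stand 22 mm ahead of it and the grasp point (between the pads) lies 3 mm ahead of it (robot.nose_length is the distance from the TCP to the fingertips, in m); z points along the fingers, x is the direction in which the jaws open and shut, and the axes are right-handed (so a half turn about z gives the same grasp; the last joint's range is limited). The gripper opens to 92 mm and grips with 3 to 60 N. Pads are 19 mm wide; open, the fingers measure 130 mm over their backs; the gripper's body (75 mm by 190 mm) begins 47 mm behind the grasp point.
Start: joints at [79.939, 28.699, -24.465, 88.831, 12.651, 65.22, -12.049], TCP at [0.276, -0.588, 0.249] pointing down, gripper open.
Joint ranges: [-164.97, 164.97], [-17.58, 116.51], [-87.97, 89.64], [11.32, 138.91], [-80.73, 260.73], [10.89, 115.49], [-147.41, 147.41]. Speed limits (degrees/s): [147.25, 147.25, 180, 180, 180, 180, 180].

### API

Orientations are given as a 3x3 rotation matrix whose columns are the frame's x, y, z axes.
In Python, from bench import robot, viewer, ticket gives the robot as it stands.
- The arm moves only by the tool arm_command, never from a script. Its argument "motion" is a list of rows, each an object with "delta_pos": the shift along the tool's x, y, z in cm, a list of three; "angular": the turn, a rotation vector about the tool's x, y, z in rad, a list of three; "grip": the opening, from -1 (shut) to 1 (fully open). A call has 1 to 12 rows; each row is the pose to reach, as a shift and turn from the pose measured when the call began, along the tool's axes at that moment; what a row does not reach only later rows make up. A row lasts 1/8 s, in which the tool goes at most 62.5 mm and 10.7 degrees, less where a joint would pass 70% of its speed; a pose out of reach is approached as far as the arm can. A call with a gripper value outside its range is refused whole. The fingers move at their own pace and stop on an object; the grip force is fixed at half the most. Time passes only in rows, so rows that repeat a pose let the fingers close. It gives the time, the measured TCP pose, the force and the opening at its end, in the units of the state.
- robot.state(): the state, without advancing time (a new reading comes with each control period).
- viewer.grab_frame(name): name is "scene" or "top"; returns a dict with "image" (384x512x3 uint8, blue, green, red), "range_z" (384x512 float32, m along the optical axis (not along the pixel's ray), 0 where there is no reading), "fx", "fy", "cx", "cy" (pixels), "origin" and "rotation" of the camera in the world. Camera axes: x right, y down, z forward; pixel columns grow to the right and rows downward; lengths in m; the calibration is good to about 2 mm. A picture is of the moment at which its call begins.
- ticket.sign_off(): hands the job in, once; it reports no verdict.
Trained networks look in a picture, given as the dict that the camera call returned (one of the last four; its "shot" number tells which), for a name from the list of things; names that differ only in an ending like _2 or _b are one class to them, and where a whole thing is asked for, a point or a joint stands for the part that bears it (a point fixed in the world has none). Each returns a list of dicts, best first, with "conf" (0 to 1); they miss things now and then, are a little off and sometimes report something else, mostly with a low value. They report only what shows in the picture. A call takes as long as a camera call. They do not tell look-alikes from the thing itself.
- viewer.silhouettes(target, picture): "mask" (384x512 bool, what is visible of it) and "rect" ([left, top, width, height] in pixels, round what is visible of it).
The state is a dict: "t": time; "joints": joint angles; "joint_vel": joint speeds; "joint_efforts": joint torques, N m; "ee_pos": TCP position; "tool_rot": TCP orientation; "ft_force": force on the tool from outside, world axes, zero at the start; "torque": the same for the moment, N m; "width": finger opening in m.
Only numpy, scipy, OpenCV 4.12 (cv2) and the standard library are available. Lean on these libraries where they do the work, as an engineer would, in place of code of your own. Each camera call takes 0.05 s, during which the arm holds its last target.

### The job

Take the black marker pen out of its stand and lower it to the bottom of the steel mug before letting it go. Leave it leaning against the side of the rim opposite the mug's handle, so that the handle stays free to take hold of. The mug stays standing where it is, and the scraper stays in its stand.

Things in the scene. Friction and masses are not known exactly. Their poses are not given: they have to be found in the camera images.
- marker: Black marker pen, plain rod 15 mm thick and 128 mm long, about 20 g, upright in its stand (about 2 degrees loose), its top about 138 mm above the worktop. x runs up along the pen; y and z across it, square to the stand's sides. The pen is as hard as a 15 mm square bar along y and z: grip it along y or z. Origin on one side of the pen (z = 0), at half length.
- marker_foot (a point): Centre of the pen's lower end, on its centre line, 10 mm above the worktop at the start.
- marker_mid (a point): Point on the pen's centre line 70 mm from the lower end: about where the rim of the mug meets it when it stands in the mug.
- marker_grip (a point): Point on the pen's centre line 108 mm from the lower end, 20 mm below its top: a good place to grip. Same axes as the marker.
- mug: Loose round steel mug on the worktop, 0.5 kg, outer diameter 72 mm at the rim, 70 mm high, wall 4 mm, one loop handle on its +y side. Origin in the centre of its underside, z up; the pen has to lean to its -y side. The handle points away from the robot, up to 50 degrees either side of straight ahead.
- mug_rim (a point): Centre of the mug's mouth, 70 mm above the worktop; mouth 64 mm across inside. Same axes as the mug.
- mug_in (a point): Centre of the mug's inner floor, about 5 mm above the worktop.
- scraper: Flat scraper, black handle 24 x 12 mm, steel blade 38 mm wide, 170 mm long, upright in its own stand, blade up, its top about 180 mm above the worktop. A bystander. Origin on one flat face at half length, x axis up along it.
- marker_stand: Fixed aluminium block 50 x 50 x 50 mm whose pocket, 40 mm deep, holds the pen with 1 to 2 mm play; the pen is free once lifted 45 mm. Origin in the centre of its underside. A like stand holds the scraper; one of the two stands is to the left of the mug and the other to the right, either way round, about 280 mm away. A beam of the gantry hangs across the bench 580 mm ahead of the robot, 550 mm up.
Things that resemble listed ones, but are neither listed nor needed, are in the scene too. Several things have the shape of the mug; the one meant has the colours described above.

How it is judged:
By the outcome, as a careful person would: the job done as asked, in the order asked, and still so for the second after the job is handed in, with the robot touching nothing.
It also fails if it takes over 37 s, if anything falls off the work surface, if the arm or the gripper's body presses on something with over 40 N, if the wrist force passes 120 N, or if a joint passes its speed limit or range.

## Working session

There is one attempt and no reset: what is moved stays moved. The work goes in short steps, Python scripts to look and compute and a tool call to move; the robot and the scene stay as the last step left them, time stands still between calls to the robot, and variables do not carry over. Pictures are saved under pics/ and viewed, and the job is handed in when it is done.

Besides the shell and the picture viewer there is one more tool, called after "Emit:" as name([rows], argument=value, ...), one row to a line, values as JSON. arm_command: Moves the arm, as the interface text tells. Its arguments: {"type":"object","properties":{"motion":{"type":"array","items":{"type":"object","properties":{"delta_pos":{"type":"array","items":{"type":"number"}},"angular":{"type":"array","items":{"type":"number"}},"grip":{"type":"number"}}}}},"required":["motion"]}

```bash
ls; mkdir -p pics
cat > h.py <<'E'
import numpy as np, cv2, pickle
from bench import robot, viewer, ticket
def pts(f):
    z=f["range_z"]; v,u=np.mgrid[0:z.shape[0],0:z.shape[1]]
    c=np.stack([(u-f["cx"])/f["fx"]*z,(v-f["cy"])/f["fy"]*z,z],-1)
    return c@np.array(f["rotation"]).T+np.array(f["origin"])
E
python3 - <<'E'
from h import *
s=robot.state(); print(s)
for n in ("scene","top"):
    f=viewer.grab_frame(n); cv2.imwrite(f"pics/{n}0.png",f["image"]); print(n,f["origin"],f["rotation"],f["fx"],f["cx"],f["cy"])
    P=pts(f)
    for t in ("marker","mug","scraper","marker_stand"):
        for d in viewer.silhouettes(t,f):
            m=d["mask"]&(f["range_z"]>0); p=P[m]
            print(t,round(d["conf"],2),d["rect"],np.round(np.median(p,0),3),np.round(p.min(0),3),np.round(p.max(0),3),f["image"][d["mask"]].mean(0).round())
E
```

```text
pics
{'t': 0.0, 'joints': array([ 79.93823396,  28.75674388, -24.45261879,  88.89237736,
        12.65279684,  65.21914313, -12.04867238]), 'joint_vel': array([-0.0359425 ,  0.01431306, -0.11880262, -0.07324053, -0.00889428,
        0.05727202,  0.05344755]), 'joint_efforts': array([ 5.26043277e-04, -5.66586363e+01, -5.81539884e+00, -2.79107952e+01,
       -6.84524328e-02,  3.07342177e-02,  2.26998282e-04]), 'ee_pos': array([ 0.27582275, -0.58783921,  0.2476385 ]), 'tool_rot': array([[ 4.24927437e-01, -9.05227056e-01, -8.07141998e-04],
       [-9.05225215e-01, -4.24928201e-01,  1.82608405e-03],
       [-1.99599808e-03, -4.53079256e-05, -9.99998007e-01]]), 'ft_force': array([ 1.08021164, -0.4284695 ,  0.97758672]), 'torque': array([-0.0467322 , -0.00025207,  0.00922534]), 'width': 0.09118717929804986}
scene [-0.06351316  0.58357293  0.77815081] [[-0.72885495 -0.43016826  0.53265912]
 [-0.68445439  0.47722567 -0.55116045]
 [-0.01710687 -0.7662969  -0.64225884]] 421.8792607586248 260.1103893792674 191.72207729346158
marker 0.72 [172.6, 258.7, 10.7, 32.3] [0.445 0.303 0.101] [0.439 0.24 
[... 1447 characters left out ...]
0.84 [242.6, 162.3, 22.9, 36.4] [ 0.511 -0.013  0.009] [ 0.468 -0.043 -0.004] [0.574 0.027 0.075] [181. 180. 175.]
mug 0.8 [201.7, 214.9, 28.2, 35.1] [0.36  0.102 0.007] [ 0.32   0.068 -0.004] [0.414 0.136 0.079] [185. 160. 216.]
mug 0.7 [137.2, 192.2, 11.1, 12.1] [0.451 0.293 0.112] [0.444 0.29  0.043] [0.468 0.326 0.144] [90. 89. 88.]
mug 0.66 [179.0, 126.9, 29.5, 38.8] [0.626 0.167 0.022] [ 0.561  0.131 -0.007] [0.675 0.207 0.076] [ 56.  60. 172.]
scraper 0.6 [352.7, 209.7, 20.5, 8.3] [ 0.416 -0.288  0.121] [ 0.41  -0.308  0.039] [ 0.424 -0.274  0.182] [87. 88. 88.]
marker_stand 0.54 [133.3, 188.5, 24.1, 25.6] [0.447 0.29  0.048] [ 0.419  0.265 -0.007] [0.489 0.336 0.142] [188. 190. 193.]
```

Run:
```python
from h import *
a=cv2.imread("pics/top0.png"); cv2.imwrite("pics/topc.png",cv2.resize(a[100:300,110:390],None,fx=2.8,fy=2.8,interpolation=cv2.INTER_CUBIC))
```

```text
(no output)
```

View pics/scene0.png

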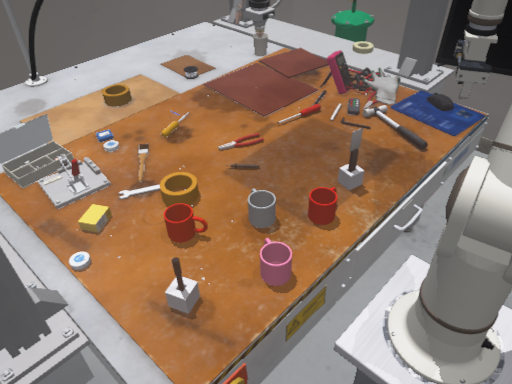

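View pics/topc.png

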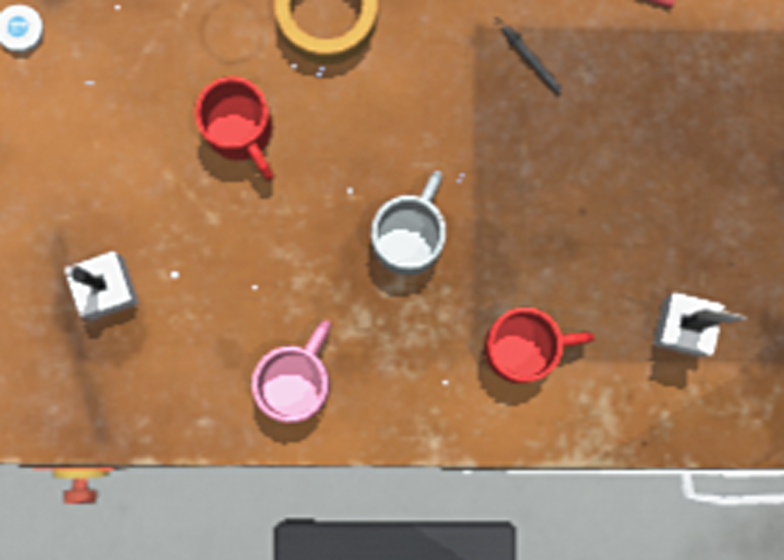

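The mug shapes in the scene view are grey (262,208), pink (276,263), red (181,222) and red (322,205). Only the grey one is steel-coloured. The marker is the black rod in the left stand (178,272), and the bladed tool at (353,155) is the scraper. Next I'll confirm with a crop and measure.

Run:
```python
from h import *
from scipy.optimize import least_squares
fs={n:viewer.grab_frame(n) for n in("scene","top")}
def fit(p):
    r=least_squares(lambda q:np.hypot(p[:,0]-q[0],p[:,1]-q[1])-q[2],[*p[:,:2].mean(0),.034],loss="soft_l1",f_scale=.002); return r.x
ims=[]
for n,f in fs.items():
    P=pts(f); ok=f["range_z"]>0
    near=ok&(np.hypot(P[...,0]-.5,P[...,1]+.005)<.09)
    rim=P[near&(P[...,2]>.066)&(P[...,2]<.08)&(np.hypot(P[...,0]-.5,P[...,1]+.005)<.044)]
    c=fit(rim); print(n,"rim",c,len(rim),np.median(rim[:,2]))
    d=np.hypot(P[...,0]-c[0],P[...,1]-c[1])
    h=P[near&(d>.041)&(d<.075)&(P[...,2]>.02)&(P[...,2]<.08)]
    if len(h): 
        m=h.mean(0); print("handle",m,h.max(0),len(h),"az",np.degrees(np.arctan2(m[1]-c[1],m[0]-c[0])), 'max r',np.hypot(h[:,0]-c[0],h[:,1]-c[1]).max())
    st=ok&(np.hypot(P[...,0]-.44,P[...,1]-.30)<.05)
    t=P[st&(P[...,2]>.045)&(P[...,2]<.055)]
    r=cv2.minAreaRect((t[:,:2]*1000).astype(np.float32)); print("stand",r,len(t))
    for lo,hi in((.06,.08),(.08,.1),(.1,.12),(.12,.15),(.132,.15)):
        q=P[st&(P[...,2]>lo)&(P[...,2]<hi)]; print(lo,len(q),q.mean(0).round(4) if len(q) else '',q[:,2].max() if len(q) else '')
f=fs["scene"]["image"]; g=fs["top"]["image"]
A=cv2.resize(f[180:240,220:300],(400,300),interpolation=cv2.INTER_CUBIC);B=cv2.resize(f[250:325,145:245],(400,300),interpolation=cv2.INTER_CUBIC)
C=cv2.resize(g[150:210,215:295],(400,300),interpolation=cv2.INTER_CUBIC);D=cv2.resize(g[170:230,115:195],(400,300),interpolation=cv2.INTER_CUBIC)
cv2.imwrite("pics/crop1.png",np.vstack([np.hstack([A,B]),np.hstack([C,D])]))
```

```text
scene rim [ 0.50016844 -0.00506469  0.03384799] 163 0.07037919969877737
handle [ 0.55239787 -0.02718868  0.05803176] [ 0.56522606 -0.02134988  0.06482208] 17 az -22.95714293077361 max r 0.07022239523201661
stand ((448.91156005859375, 300.2796936035156), (51.81547546386719, 52.41838836669922), 19.333513259887695) 434
0.06 37 [0.445  0.3026 0.0698] 0.07984606305396591
0.08 34 [0.4452 0.3027 0.089 ] 0.09855236847093007
0.1 48 [0.4444 0.303  0.1099] 0.11998475106541373
0.12 78 [0.4459 0.3024 0.1335] 0.1420337736638635
0.132 48 [0.4467 0.3016 0.138 ] 0.1420337736638635
top rim [ 0.50330133 -0.00971713  0.03371957] 105 0.06997710317583161
handle [ 0.55311892 -0.03352696  0.05658248] [ 0.56881429 -0.02352743  0.06602989] 37 az -25.545013559686414 max r 0.07101526200358563
stand ((451.091064453125, 296.8520202636719), (50.66364669799805, 51.04184341430664), 20.446556091308594) 247
0.06 8 [0.4489 0.2931 0.0695] 0.0797767605502635
0.08 7 [0.4511 0.2922 0.089 ] 0.09966261854029423
0.1 10 [0.449  0.2918 0.1113] 0.1196770227331585
0.12 32 [0.4508 0.2956 0.136 ] 0.14419017508219367
0.132 27 [0.4509 0.2965 0.1375] 0.14419017508219367
```

View pics/crop1.png

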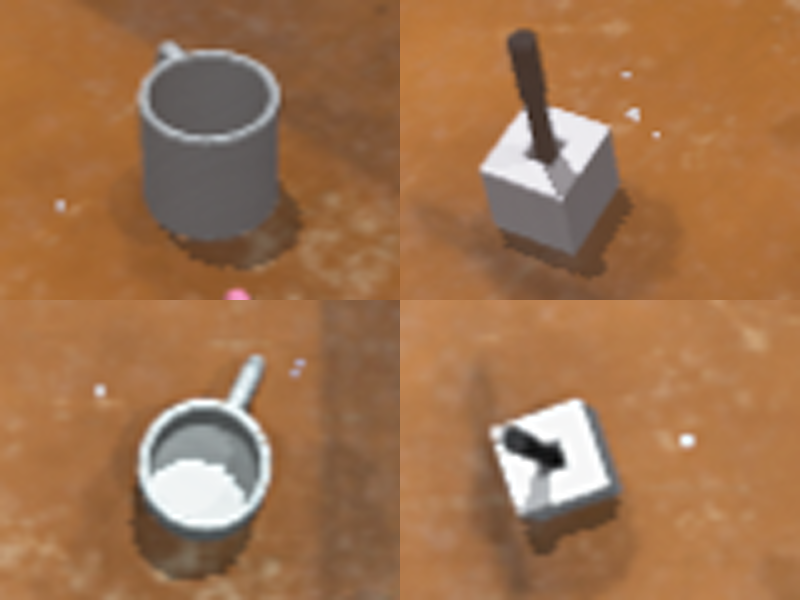

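The crop confirms it: the grey steel mug has its handle pointing away and to the right, at about -24.5°, and the black pen is in the left stand. I'm averaging the two cameras because they disagree by about 4 mm. That puts the mug at (0.502,-0.007) and the stand and pen at (0.450,0.299), with the stand's sides at 20°/110°. Next I'll work out the approach moves.

```bash
cat >> h.py <<'E'
from scipy.spatial.transform import Rotation as R
def plan(targets):
    s=robot.state(); R0=np.array(s["tool_rot"]); p0=np.array(s["ee_pos"])
    for p,Rt in targets:
        d=R0.T@(np.array(p)-p0)*100
        rv=R.from_matrix(R0.T@(R0 if Rt is None else Rt)).as_rotvec()
        print(p,"dpos",d.round(2).tolist(),"ang",rv.round(3).tolist())
def down(az): # jaw axis azimuth
    a=np.radians(az); x=np.array([np.cos(a),np.sin(a),0]); z=np.array([0,0,-1.]); return np.stack([x,np.cross(z,x),z],1)
def st():
    s=robot.state(); print("t",round(s["t"],2),"j",np.round(s["joints"],1),"p",np.round(s["ee_pos"],4),"F",np.round(s["ft_force"],1),"w",round(s["width"],4)); print(np.round(s["tool_rot"],3))
E
python3 - <<'E'
from h import *
plan([((.38,-.40,.29),None),((.45,-.2,.3),None),((.46,0,.3),None),((.45,.15,.3),None)])
E
```

```text
(0.38, -0.4, 0.29) dpos [-12.65, -17.4, -4.12] ang [0.0, 0.0, 0.0]
(0.45, -0.2, 0.3) dpos [-27.78, -32.24, -5.12] ang [0.0, 0.0, 0.0]
(0.46, 0, 0.3) dpos [-45.46, -41.64, -5.13] ang [0.0, 0.0, 0.0]
(0.45, 0.15, 0.3) dpos [-59.46, -47.11, -5.13] ang [0.0, 0.0, 0.0]
```

Emit:
arm_command([
  {"delta_pos":[-3,-4,-2],"angular":[0,0,0],"grip":1},
  {"delta_pos":[-6,-8,-3.5],"angular":[0,0,0],"grip":1},
  {"delta_pos":[-9.5,-12.5,-4],"angular":[0,0,0],"grip":1},
  {"delta_pos":[-12.6,-17.4,-4.1],"angular":[0,0,0],"grip":1},
  {"delta_pos":[-16.4,-21,-4.5],"angular":[0,0,0],"grip":1},
  {"delta_pos":[-20.2,-24.8,-5],"angular":[0,0,0],"grip":1},
  {"delta_pos":[-24,-28.5,-5],"angular":[0,0,0],"grip":1},
  {"delta_pos":[-27.8,-32.2,-5],"angular":[0,0,0],"grip":1},
  {"delta_pos":[-27.8,-32.2,-5],"angular":[0,0,0],"grip":1},
])

```text
t: 1.72
ee_pos: [0.4513, -0.1949, 0.2995]
tool_rot: [[0.433, -0.902, 0.002], [-0.902, -0.433, 0.0], [0.0, -0.002, -1.0]]
ft_force: [0.2, -0.1, -1.0]
width: 0.0915
```

Run:
```python
from h import *
st()
plan([((.47,0,.3),None),((.45,.15,.3),None),((.45,.299,.25),down(-70))])
```

```text
t 1.73 j [ 54.7  10.4 -38.4 107.3   7.1  64.6 -50.7] p [ 0.4513 -0.1949  0.2995] F [ 0.2 -0.1 -1. ] w 0.0915
[[ 0.433 -0.902  0.002]
 [-0.902 -0.433  0.   ]
 [ 0.    -0.002 -1.   ]]
(0.47, 0, 0.3) dpos [-16.77, -10.12, -0.04] ang [0.0, 0.0, 0.0]
(0.45, 0.15, 0.3) dpos [-31.15, -14.81, -0.04] ang [0.0, 0.0, 0.0]
(0.45, 0.299, 0.25) dpos [-44.59, -21.25, 4.97] ang [-0.002, -0.0, 0.098]
```

Run:
```python
from h import *
plan([((.47,0,.3),down(-25)),((.45,.15,.28),down(0)),((.45,.299,.2),down(20))])
```

```text
(0.47, 0, 0.3) dpos [-16.77, -10.12, -0.04] ang [-0.001, -0.001, -0.687]
(0.45, 0.15, 0.28) dpos [-31.15, -14.8, 1.96] ang [-0.001, -0.001, -1.123]
(0.45, 0.299, 0.2) dpos [-44.59, -21.24, 9.97] ang [-0.001, -0.001, -1.472]
```

Emit:
arm_command([
  {"delta_pos":[-4.2,-2.6,0],"angular":[0,0,-0.16],"grip":1},
  {"delta_pos":[-8.4,-5.1,0],"angular":[0,0,-0.32],"grip":1},
  {"delta_pos":[-12.6,-7.6,0],"angular":[0,0,-0.48],"grip":1},
  {"delta_pos":[-16.8,-10.1,0],"angular":[0,0,-0.64],"grip":1},
  {"delta_pos":[-21.6,-11.7,0.5],"angular":[0,0,-0.8],"grip":1},
  {"delta_pos":[-26.4,-13.2,1],"angular":[0,0,-0.96],"grip":1},
  {"delta_pos":[-31.1,-14.8,2],"angular":[0,0,-1.12],"grip":1},
  {"delta_pos":[-36,-17,4],"angular":[0,0,-1.28],"grip":1},
  {"delta_pos":[-40.5,-19.2,6],"angular":[0,0,-1.42],"grip":1},
  {"delta_pos":[-44.6,-21.2,8],"angular":[0,0,-1.472],"grip":1},
  {"delta_pos":[-44.6,-21.2,8],"angular":[0,0,-1.472],"grip":1},
  {"delta_pos":[-44.6,-21.2,8],"angular":[0,0,-1.472],"grip":1},
])

```text
t: 3.22
ee_pos: [0.45, 0.298, 0.2194]
tool_rot: [[0.94, 0.341, 0.001], [0.341, -0.94, -0.001], [0.001, 0.001, -1.0]]
ft_force: [0.4, 0.6, -0.8]
width: 0.0921
```

Run:
```python
from h import *
st()
f=viewer.grab_frame("scene");cv2.imwrite("pics/s1.png",cv2.resize(f["image"][100:340,60:380],None,fx=2.4,fy=2.4))
plan([((.45,.299,.16),down(20)),((.45,.299,.123),down(20))])
```

```text
t 3.23 j [  9.1  28.5 -58.6 105.8  27.7  61.4 -40.3] p [0.45   0.298  0.2194] F [ 0.4  0.6 -0.8] w 0.0921
[[ 0.94   0.341  0.001]
 [ 0.341 -0.94  -0.001]
 [ 0.001  0.001 -1.   ]]
(0.45, 0.299, 0.16) dpos [0.0, -0.18, 5.97] ang [0.001, -0.002, -0.003]
(0.45, 0.299, 0.123) dpos [-0.01, -0.19, 9.67] ang [0.001, -0.002, -0.003]
```

View pics/s1.png

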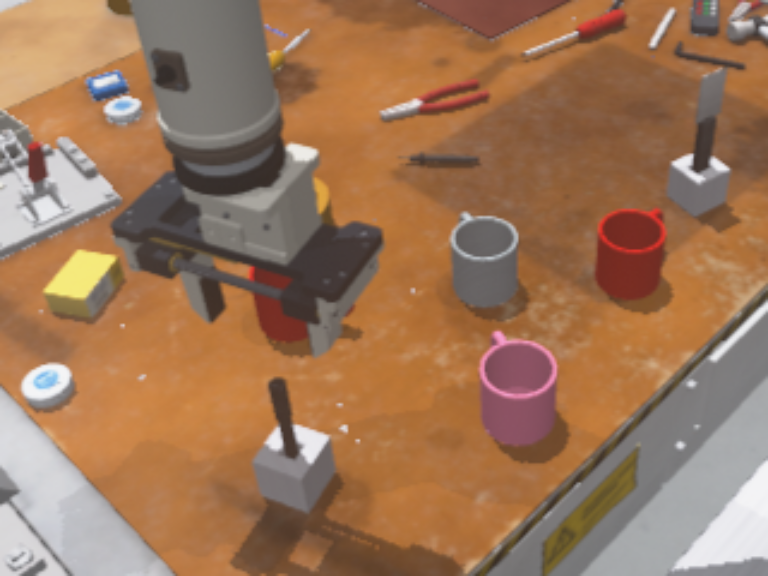

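The gripper is open above the pen at (285,390), with the jaws along the stand's side direction. I'll descend and close.

Emit:
arm_command([
  {"delta_pos":[0,-0.2,4],"angular":[0,0,0],"grip":1},
  {"delta_pos":[0,-0.2,7],"angular":[0,0,0],"grip":1},
  {"delta_pos":[0,-0.2,9.7],"angular":[0,0,0],"grip":1},
  {"delta_pos":[0,-0.2,9.7],"angular":[0,0,0],"grip":1},
  {"delta_pos":[0,-0.2,9.7],"angular":[0,0,0],"grip":1},
])

```text
t: 3.9
ee_pos: [0.4512, 0.2986, 0.1241]
tool_rot: [[0.941, 0.338, 0.004], [0.338, -0.941, -0.0], [0.004, 0.002, -1.0]]
ft_force: [0.5, -0.3, -0.2]
width: 0.0921
```

Run:
```python
from h import *
st()
for n in ("scene","top"):
    f=viewer.grab_frame(n)
    if n=="scene": A=cv2.resize(f["image"][190:340,100:250],(400,400),interpolation=cv2.INTER_CUBIC)
    else: B=cv2.resize(f["image"][150:250,80:180],(400,400),interpolation=cv2.INTER_CUBIC)
cv2.imwrite("pics/s2.png",np.hstack([A,B]))
```

```text
t 3.9 j [  3.8  35.4 -52.3 109.9  35.6  52.3 -46.5] p [0.4512 0.2986 0.1241] F [ 0.5 -0.3 -0.2] w 0.0921
[[ 0.941  0.338  0.004]
 [ 0.338 -0.941 -0.   ]
 [ 0.004  0.002 -1.   ]]
```

View pics/s2.png

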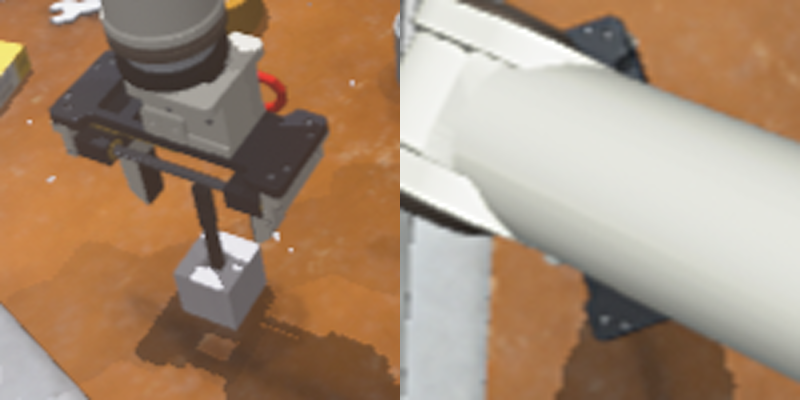

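The pen at (205,215) in the left crop stands between the open fingers. Closing now.

Emit:
arm_command([
  {"delta_pos":[0,0,0],"angular":[0,0,0],"grip":-1},
  {"delta_pos":[0,0,0],"angular":[0,0,0],"grip":-1},
  {"delta_pos":[0,0,0],"angular":[0,0,0],"grip":-1},
  {"delta_pos":[0,0,0],"angular":[0,0,0],"grip":-1},
  {"delta_pos":[0,0,0],"angular":[0,0,0],"grip":-1},
  {"delta_pos":[0,0,0],"angular":[0,0,0],"grip":-1},
  {"delta_pos":[0,0,0],"angular":[0,0,0],"grip":-1},
  {"delta_pos":[0,0,0],"angular":[0,0,0],"grip":-1},
])

```text
t: 5.0
ee_pos: [0.4512, 0.2992, 0.1243]
tool_rot: [[0.941, 0.338, 0.004], [0.338, -0.941, 0.0], [0.004, 0.001, -1.0]]
ft_force: [-0.2, 0.1, 0.1]
width: 0.0163
```

Emit:
arm_command([
  {"delta_pos":[0,0,-2],"angular":[0,0,0],"grip":-1},
  {"delta_pos":[0,0,-4],"angular":[0,0,0],"grip":-1},
  {"delta_pos":[0,0,-6],"angular":[0,0,0],"grip":-1},
  {"delta_pos":[0,0,-9],"angular":[0,0,0],"grip":-1},
  {"delta_pos":[0,0,-12],"angular":[0,0,0],"grip":-1},
  {"delta_pos":[0,0,-14],"angular":[0,0,0],"grip":-1},
  {"delta_pos":[0,0,-14],"angular":[0,0,0],"grip":-1},
])

```text
t: 5.88
ee_pos: [0.4514, 0.2998, 0.2662]
tool_rot: [[0.941, 0.338, 0.008], [0.338, -0.941, 0.001], [0.008, 0.001, -1.0]]
ft_force: [1.0, 0.1, -0.2]
width: 0.0148
```

Run:
```python
from h import *
st()
f=viewer.grab_frame("scene");P=pts(f)
cv2.imwrite("pics/s3.png",cv2.resize(f["image"][100:300,90:290],(600,600),interpolation=cv2.INTER_CUBIC))
for d in viewer.silhouettes("marker",f):
    m=d["mask"]&(f["range_z"]>0); print(d["conf"],d["rect"],np.median(P[m],0),P[m].min(0),P[m].max(0))
# dark points below fingertips near TCP
s=robot.state();p=s["ee_pos"]
m=(f["range_z"]>0)&(np.hypot(P[...,0]-p[0],P[...,1]-p[1])<.035)&(P[...,2]>.1)&(P[...,2]<p[2]-.024)
q=P[m]; print(len(q),q[:,2].min())
for lo in np.arange(.13,.26,.02):
    k=q[(q[:,2]>lo)&(q[:,2]<lo+.02)]; print(lo.round(2),len(k),k.mean(0).round(4) if len(k) else'')
```

```text
t 5.88 j [ 11.2  25.4 -61.  103.   24.6  65.8 -38. ] p [0.4514 0.2998 0.2662] F [ 1.   0.1 -0.2] w 0.0148
[[ 0.941  0.338  0.008]
 [ 0.338 -0.941  0.001]
 [ 0.008  0.001 -1.   ]]
0.79 [160.0, 207.8, 12.9, 45.7] [0.44622802 0.3056036  0.21212583] [0.44223801 0.29722751 0.15554763] [0.45420911 0.3091007  0.28148285]
201 0.15243117962642916
0.13 0 
0.15 37 [0.4471 0.3042 0.162 ]
0.17 43 [0.4468 0.3041 0.18  ]
0.19 51 [0.4466 0.3037 0.2002]
0.21 49 [0.4468 0.3037 0.2202]
0.23 21 [0.4464 0.3039 0.234 ]
0.25 0
```

View pics/s3.png

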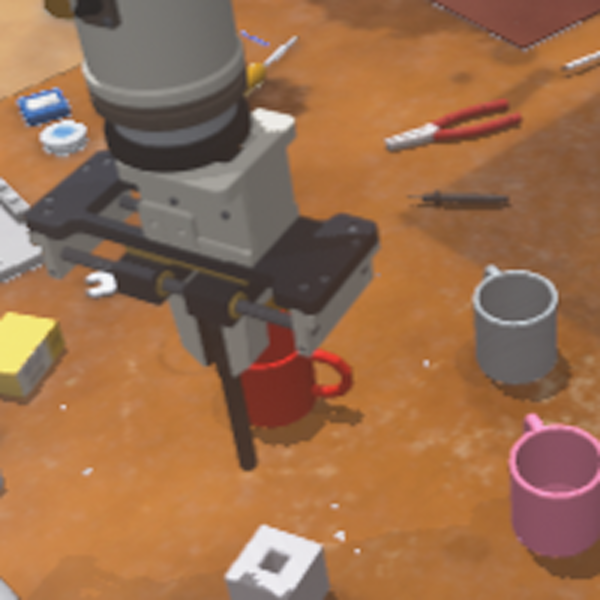

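The pen is held vertically, with its foot about 0.153 up, which is 114 mm ahead of the TCP. The stand is empty. Next I plan a tilted pose at 33°, leaning away from the handle, and an entry along the pen's own axis.

```bash
cat >> h.py <<'E'
MC=np.array([.501,-.006,0]); AZ=-24.5
hd=np.array([np.cos(np.radians(AZ)),np.sin(np.radians(AZ)),0]); U=-hd; Z=np.array([0,0,1.])
L=.114
def pose(th,fu,fz,L=L):
    t=np.radians(th); a=np.sin(t)*U+np.cos(t)*Z
    x=np.array([-hd[1],hd[0],0]); z=-a; Rt=np.stack([x,np.cross(z,x),z],1)
    return MC+fu*U+fz*Z+L*a,Rt
def inmug(th,s,cl):  # s: distance backed out along axis, cl: clearance from -y rim
    t=np.radians(th); fu=.032-.0075*np.cos(t)-.065*np.tan(t)-cl; fz=.005+.0075*np.sin(t)
    return pose(th,fu+s*np.sin(t),fz+s*np.cos(t))
E
python3 - <<'E'
from h import *
from scipy.spatial.transform import Slerp
s=robot.state(); R0=np.array(s["tool_rot"]);p0=np.array(s["ee_pos"])
p1,R1=inmug(33,.11,.006); print(p1,R1.round(3))
sl=Slerp([0,1],R.from_matrix([R0,R1]))
plan([(p0+(p1-p0)*k/10+np.array([0,0,.02])*np.sin(np.pi*k/10),sl(k/10).as_matrix()) for k in (2,4,6,8,10)])
E
```

```text
[0.41046102 0.03526099 0.196947  ] [[ 0.415  0.763  0.496]
 [ 0.91  -0.348 -0.226]
 [ 0.     0.545 -0.839]]
[0.44247914 0.24597844 0.26223902] dpos [-2.53, 4.69, 0.16] ang [-0.108, 0.045, -0.155]
[0.43447461 0.19329908 0.25612037] dpos [-5.07, 9.37, 0.77] ang [-0.217, 0.091, -0.311]
[0.42647008 0.14061971 0.24273629] dpos [-7.61, 14.06, 2.11] ang [-0.325, 0.136, -0.466]
[0.41846555 0.08794035 0.22208678] dpos [-10.15, 18.74, 4.18] ang [-0.433, 0.182, -0.621]
[0.41046102 0.03526099 0.196947  ] dpos [-12.69, 23.42, 6.69] ang [-0.541, 0.227, -0.776]
```

Emit:
arm_command([
  {"delta_pos":[-1.3,2.3,0],"angular":[-0.054,0.023,-0.078],"grip":-1},
  {"delta_pos":[-2.5,4.7,0.1],"angular":[-0.108,0.045,-0.155],"grip":-1},
  {"delta_pos":[-3.8,7,0.2],"angular":[-0.162,0.068,-0.233],"grip":-1},
  {"delta_pos":[-5.1,9.4,0.4],"angular":[-0.217,0.091,-0.311],"grip":-1},
  {"delta_pos":[-6.3,11.7,0.6],"angular":[-0.271,0.114,-0.389],"grip":-1},
  {"delta_pos":[-7.6,14.1,0.8],"angular":[-0.325,0.136,-0.466],"grip":-1},
  {"delta_pos":[-8.9,16.4,1],"angular":[-0.379,0.159,-0.544],"grip":-1},
  {"delta_pos":[-10.1,18.7,1.2],"angular":[-0.433,0.182,-0.621],"grip":-1},
  {"delta_pos":[-10.1,18.7,1.2],"angular":[-0.433,0.182,-0.621],"grip":-1},
])

```text
t: 7.1
ee_pos: [0.4166, 0.0856, 0.2506]
tool_rot: [[0.555, 0.735, 0.39], [0.831, -0.509, -0.224], [0.034, 0.448, -0.893]]
ft_force: [-0.1, 0.4, 0.6]
width: 0.0149
```

Run:
```python
from h import *
st()
plan([inmug(33,.13,.006),inmug(33,.1,.006),inmug(33,.05,.006)])
```

```text
t 7.1 j [ 36.2  -7.1 -65.2 131.9  26.   39.9   7.7] p [0.4166 0.0856 0.2506] F [-0.1  0.4  0.6] w 0.0149
[[ 0.555  0.735  0.39 ]
 [ 0.831 -0.509 -0.224]
 [ 0.034  0.448 -0.893]]
[0.40054901 0.03977815 0.21372041] dpos [-4.83, -0.5, 3.69] ang [-0.108, 0.05, -0.157]
[0.41541702 0.03300241 0.18856029] dpos [-4.65, -0.19, 6.67] ang [-0.108, 0.05, -0.157]
[0.44019704 0.0217095  0.14662677] dpos [-4.36, 0.32, 11.63] ang [-0.108, 0.05, -0.157]
```

Run:
```python
from h import *
plan([pose(30,-.010,.14),pose(30,-.014,.11),pose(30,-.016,.09)])
```

```text
[0.45823182 0.01349058 0.2387269 ] dpos [-3.73, 6.19, 4.3] ang [-0.055, 0.046, -0.158]
[0.46187167 0.01183181 0.2087269 ] dpos [-3.76, 5.2, 7.15] ang [-0.055, 0.046, -0.158]
[0.46369159 0.01100242 0.1887269 ] dpos [-3.8, 4.48, 9.03] ang [-0.055, 0.046, -0.158]
```

Emit:
arm_command([
  {"delta_pos":[-1.9,3.1,2.1],"angular":[-0.027,0.023,-0.08],"grip":-1},
  {"delta_pos":[-3.7,6.2,4.3],"angular":[-0.055,0.046,-0.158],"grip":-1},
  {"delta_pos":[-3.7,5.7,5.7],"angular":[-0.055,0.046,-0.158],"grip":-1},
  {"delta_pos":[-3.8,5.2,7.1],"angular":[-0.055,0.046,-0.158],"grip":-1},
  {"delta_pos":[-3.8,5.2,7.1],"angular":[-0.055,0.046,-0.158],"grip":-1},
  {"delta_pos":[-3.8,5.2,7.1],"angular":[-0.055,0.046,-0.158],"grip":-1},
])

```text
t: 7.85
ee_pos: [0.4619, 0.0126, 0.2092]
tool_rot: [[0.414, 0.789, 0.454], [0.91, -0.36, -0.206], [0.001, 0.499, -0.867]]
ft_force: [0.6, 1.2, 0.3]
width: 0.0145
```

Run:
```python
from h import *
st()
f=viewer.grab_frame("scene");g=viewer.grab_frame("top");P=pts(f)
cv2.imwrite("pics/s4.png",np.hstack([cv2.resize(f["image"][110:260,190:340],(400,400),interpolation=cv2.INTER_CUBIC),cv2.resize(g["image"][120:240,190:310],(400,400),interpolation=cv2.INTER_CUBIC)]))
for d in viewer.silhouettes("marker",f)[:1]:
    m=d["mask"]&(f["range_z"]>0); q=P[m]; print(d["conf"],d["rect"],q.min(0),q.max(0)); k=q[np.argsort(q[:,2])[:10]]; print("low",k.mean(0))
s=robot.state(); print("foot pred",s["ee_pos"]+s["tool_rot"]@[0,0,L])
q=P[(f["range_z"]>0)&(np.abs(P[...,2]-.071)<.005)&(np.hypot(P[...,0]-.5,P[...,1]+.005)<.042)]
from scipy.optimize import least_squares
print(least_squares(lambda c:np.hypot(q[:,0]-c[0],q[:,1]-c[1])-c[2],[.5,0,.034],loss="soft_l1",f_scale=.002).x,len(q))
plan([pose(30,-.016,.05),pose(30,-.016,.02),pose(30,-.016,.011),pose(30,-.016,.009)])
```

```text
t 7.85 j [ 41.    2.4 -60.6 136.2  50.3  29.5   4.5] p [0.4619 0.0126 0.2092] F [0.6 1.2 0.3] w 0.0145
[[ 0.414  0.789  0.454]
 [ 0.91  -0.36  -0.206]
 [ 0.001  0.499 -0.867]]
0.52 [256.4, 174.2, 5.8, 9.4] [ 0.42350631 -0.15081505 -0.00062125] [0.64070756 0.06902722 0.23781495]
low [ 6.23158378e-01 -1.26443587e-01  5.08211640e-04]
foot pred [ 0.51388805 -0.01161826  0.11114386]
[ 0.50040002 -0.00528794  0.03380973] 161
[0.46369159 0.01100242 0.1487269 ] dpos [-0.02, -2.89, 5.39] ang [0.001, -0.0, -0.0]
[0.46369159 0.01100242 0.1187269 ] dpos [-0.02, -4.39, 7.99] ang [0.001, -0.0, -0.0]
[0.46369159 0.01100242 0.1097269 ] dpos [-0.02, -4.84, 8.77] ang [0.001, -0.0, -0.0]
[0.46369159 0.01100242 0.1077269 ] dpos [-0.02, -4.94, 8.94] ang [0.001, -0.0, -0.0]
```

View pics/s4.png

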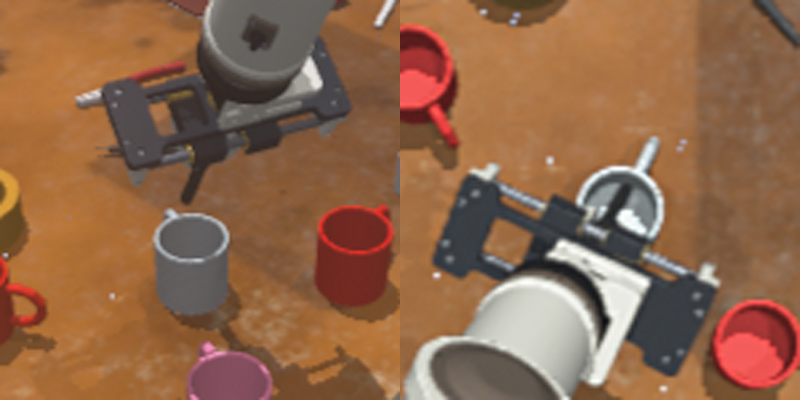

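Left crop: the pen foot at (187,200) hangs over the mug's mouth. Right crop: the foot is inside the mouth and on the handle side, as planned. Joint 4 is close to its range limit, so I'll descend in steps and watch it.

Emit:
arm_command([
  {"delta_pos":[0,-1,1.8],"angular":[0,0,0],"grip":-1},
  {"delta_pos":[0,-2,3.6],"angular":[0,0,0],"grip":-1},
  {"delta_pos":[0,-2.5,4.5],"angular":[0,0,0],"grip":-1},
  {"delta_pos":[0,-2.5,4.5],"angular":[0,0,0],"grip":-1},
])

```text
t: 8.5
ee_pos: [0.4625, 0.0119, 0.158]
tool_rot: [[0.414, 0.789, 0.454], [0.91, -0.359, -0.207], [-0.0, 0.499, -0.866]]
ft_force: [0.1, 0.1, 1.0]
width: 0.0142
```

Run:
```python
from h import *
st()
f=viewer.grab_frame("scene");g=viewer.grab_frame("top")
cv2.imwrite("pics/s5.png",np.hstack([cv2.resize(f["image"][140:240,210:310],(400,400),interpolation=cv2.INTER_CUBIC),cv2.resize(g["image"][130:210,210:290],(400,400),interpolation=cv2.INTER_CUBIC)]))
s=robot.state(); F=s["ee_pos"]+s["tool_rot"]@[0,0,L]; print("foot pred",F,"u,perp",(F-MC)@U,np.cross(U,F-MC)[2])
plan([pose(30,-.016,.03),pose(30,-.016,.02),pose(30,-.016,.011),pose(30,-.016,.008)])
```

```text
t 8.5 j [ 34.6  13.4 -57.8 138.7  73.7  33.4 -18.8] p [0.4625 0.0119 0.158 ] F [0.1 0.1 1. ] w 0.0142
[[ 0.414  0.789  0.454]
 [ 0.91  -0.359 -0.207]
 [-0.     0.499 -0.866]]
foot pred [ 0.51510772 -0.01179954  0.0602996 ] u,perp -0.01524250970198946 -0.0005730239092360413
[0.46369159 0.01100242 0.1287269 ] dpos [-0.05, -1.44, 2.66] ang [0.001, -0.0, -0.0]
[0.46369159 0.01100242 0.1187269 ] dpos [-0.05, -1.94, 3.53] ang [0.001, -0.0, -0.0]
[0.46369159 0.01100242 0.1097269 ] dpos [-0.05, -2.39, 4.3] ang [0.001, -0.0, -0.0]
[0.46369159 0.01100242 0.1067269 ] dpos [-0.05, -2.54, 4.56] ang [0.001, -0.0, -0.0]
```

View pics/s5.png

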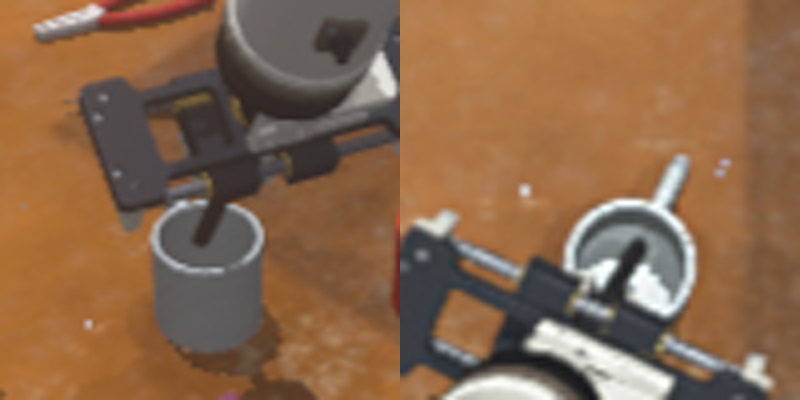

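Joint 4 is at 138.7 against a limit of 138.9. I'll reduce the tilt to 20° here to relieve it before going lower.

Run:
```python
from h import *
plan([pose(25,-.012,.062),pose(20,-.008,.06),pose(20,-.008,.04)])
```

```text
[0.46807898 0.00900297 0.16531909] dpos [-0.05, 0.81, -0.27] ang [0.088, -0.0, -0.0]
[0.47280003 0.00685147 0.16712496] dpos [-0.05, 1.35, -0.16] ang [0.176, -0.0, -0.0]
[0.47280003 0.00685147 0.14712496] dpos [-0.05, 0.35, 1.57] ang [0.176, -0.0, -0.0]
```

Emit:
arm_command([
  {"delta_pos":[0,0.8,-0.3],"angular":[0.088,0,0],"grip":-1},
  {"delta_pos":[0,1.4,-0.2],"angular":[0.176,0,0],"grip":-1},
  {"delta_pos":[0,0.4,1.6],"angular":[0.176,0,0],"grip":-1},
  {"delta_pos":[0,0.4,1.6],"angular":[0.176,0,0],"grip":-1},
])

```text
t: 9.1
ee_pos: [0.4733, 0.0064, 0.147]
tool_rot: [[0.416, 0.855, 0.31], [0.91, -0.391, -0.142], [-0.0, 0.341, -0.94]]
ft_force: [0.4, -0.2, 0.5]
width: 0.0144
```

Run:
```python
from h import *
st()
s=robot.state(); F=s["ee_pos"]+s["tool_rot"]@[0,0,L]; print("foot pred",F,"u,perp",(F-MC)@U,np.cross(U,F-MC)[2])
plan([pose(20,-.006,.025),pose(20,-.004,.014),pose(20,-.004,.01)])
```

```text
t 9.1 j [ 40.1  18.4 -58.3 131.7  55.3  34.9   5. ] p [0.4733 0.0064 0.147 ] F [ 0.4 -0.2  0.5] w 0.0144
[[ 0.416  0.855  0.31 ]
 [ 0.91  -0.391 -0.142]
 [-0.     0.341 -0.94 ]]
foot pred [ 0.50863976 -0.00977122  0.03986991] u,perp -0.008515785312689454 0.00026350400333332484
[0.47098011 0.00768085 0.13212496] dpos [0.02, -0.75, 1.31] ang [-0.001, 0.001, -0.001]
[0.46916019 0.00851024 0.12112496] dpos [0.02, -1.32, 2.28] ang [-0.001, 0.001, -0.001]
[0.46916019 0.00851024 0.11712496] dpos [0.02, -1.45, 2.65] ang [-0.001, 0.001, -0.001]
```

Emit:
arm_command([
  {"delta_pos":[0,-0.4,0.7],"angular":[0,0,0],"grip":-1},
  {"delta_pos":[0,-0.75,1.3],"angular":[0,0,0],"grip":-1},
  {"delta_pos":[0,-1.1,1.9],"angular":[0,0,0],"grip":-1},
  {"delta_pos":[0,-1.4,2.5],"angular":[0,0,0],"grip":-1},
  {"delta_pos":[0,-1.4,2.6],"angular":[0,0,0],"grip":-1},
  {"delta_pos":[0,-1.4,2.6],"angular":[0,0,0],"grip":-1},
])

```text
t: 9.85
ee_pos: [0.4694, 0.0084, 0.1178]
tool_rot: [[0.415, 0.855, 0.31], [0.91, -0.39, -0.142], [-0.0, 0.341, -0.94]]
ft_force: [-0.1, -1.4, 0.5]
width: 0.0146
```

Run:
```python
from h import *
st()
s=robot.state(); F=s["ee_pos"]+s["tool_rot"]@[0,0,L]; print("foot pred",F,"u,perp",(F-MC)@U,np.cross(U,F-MC)[2])
f=viewer.grab_frame("scene");g=viewer.grab_frame("top")
cv2.imwrite("pics/s6.png",np.hstack([cv2.resize(f["image"][140:240,210:310],(400,400),interpolation=cv2.INTER_CUBIC),cv2.resize(g["image"][130:210,210:290],(400,400),interpolation=cv2.INTER_CUBIC)]))
plan([pose(20,-.004,.0076),pose(24,-.004,.008),pose(24,-.008,.008),pose(25,-.009,.008)])
```

```text
t 9.85 j [ 35.1  21.6 -53.8 133.2  63.5  33.5  -3.5] p [0.4694 0.0084 0.1178] F [-0.1 -1.4  0.5] w 0.0146
[[ 0.415  0.855  0.31 ]
 [ 0.91  -0.39  -0.142]
 [-0.     0.341 -0.94 ]]
foot pred [ 0.50477668 -0.00777944  0.01059256] u,perp -0.00417455661470063 5.3060651955069964e-05
[0.46916019 0.00851024 0.11472496] dpos [0.0, -0.15, 0.29] ang [-0.001, 0.0, -0.001]
[0.46244678 0.01156971 0.11214418] dpos [0.0, -0.93, 0.28] ang [-0.071, 0.0, -0.001]
[0.46608663 0.00991094 0.11214418] dpos [0.0, -0.56, 0.41] ang [-0.071, 0.0, -0.001]
[0.4653491  0.01024705 0.11131909] dpos [0.0, -0.66, 0.46] ang [-0.088, 0.0, -0.001]
```

View pics/s6.png

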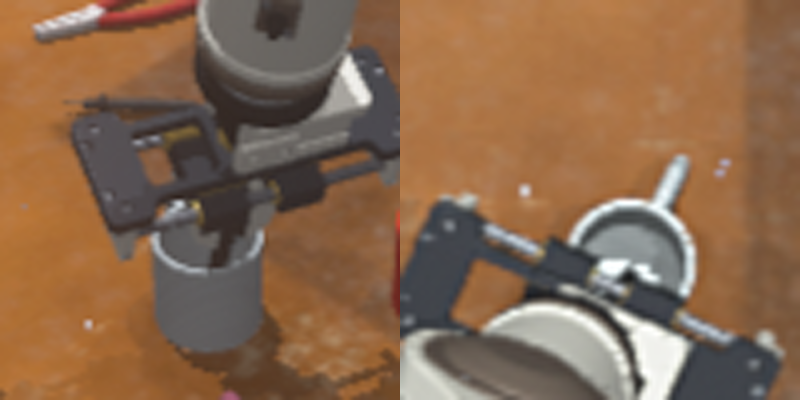

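Emit:
arm_command([
  {"delta_pos":[0,-0.3,0.15],"angular":[-0.035,0,0],"grip":-1},
  {"delta_pos":[0,-0.6,0.35],"angular":[-0.071,0,0],"grip":-1},
  {"delta_pos":[0,-0.6,0.35],"angular":[-0.071,0,0],"grip":-1},
  {"delta_pos":[0,-0.65,0.4],"angular":[-0.071,0,0],"grip":-1},
  {"delta_pos":[0,-0.65,0.4],"angular":[-0.071,0,0],"grip":-1},
])

```text
t: 10.58
ee_pos: [0.4658, 0.0105, 0.1132]
tool_rot: [[0.415, 0.83, 0.373], [0.91, -0.378, -0.17], [-0.001, 0.41, -0.912]]
ft_force: [-9.2, 1.5, 17.5]
width: 0.0146
```

Run:
```python
from h import *
st()
s=robot.state(); F=s["ee_pos"]+s["tool_rot"]@[0,0,L]; print("foot pred",F,"u,perp",(F-MC)@U,np.cross(U,F-MC)[2])
plan([pose(24,-.0065,.007),pose(24,-.0065,.006),pose(24,-.0045,.006)])
```

```text
t 10.57 j [ 29.7  20.5 -50.4 136.5  74.4  32.5 -16.7] p [0.4658 0.0105 0.1132] F [-9.2  1.5 17.5] w 0.0146
[[ 0.415  0.83   0.373]
 [ 0.91  -0.378 -0.17 ]
 [-0.001  0.41  -0.912]]
foot pred [ 0.50827057 -0.00889825  0.00921685] u,perp -0.007817823049505358 -0.000377758244937524
[0.46472168 0.01053298 0.11114418] dpos [-0.04, -0.17, 0.15] ang [0.003, 0.001, 0.0]
[0.46472168 0.01053298 0.11014418] dpos [-0.04, -0.21, 0.24] ang [0.003, 0.001, 0.0]
[0.46290176 0.01136237 0.11014418] dpos [-0.04, -0.4, 0.16] ang [0.003, 0.001, 0.0]
```

The pen is on the mug's floor: 17 N, mostly along its axis, with the foot at about 9 mm as expected. I'll ease off and slide toward the rim opposite the handle.

Emit:
arm_command([
  {"delta_pos":[0,-0.05,-0.05],"angular":[0,0,0],"grip":-1},
  {"delta_pos":[0,-0.15,-0.1],"angular":[0,0,0],"grip":-1},
  {"delta_pos":[0,-0.25,-0.15],"angular":[0,0,0],"grip":-1},
  {"delta_pos":[0,-0.25,-0.15],"angular":[0,0,0],"grip":-1},
])

```text
t: 11.08
ee_pos: [0.4638, 0.0116, 0.1139]
tool_rot: [[0.415, 0.83, 0.373], [0.91, -0.378, -0.171], [-0.0, 0.411, -0.912]]
ft_force: [2.2, -1.2, 0.2]
width: 0.0145
```

Run:
```python
from h import *
st()
s=robot.state(); F=s["ee_pos"]+s["tool_rot"]@[0,0,L]; print("foot pred",F,"u,perp",(F-MC)@U,np.cross(U,F-MC)[2])
f=viewer.grab_frame("scene");g=viewer.grab_frame("top")
cv2.imwrite("pics/s7.png",np.hstack([cv2.resize(f["image"][140:240,210:310],(400,400),interpolation=cv2.INTER_CUBIC),cv2.resize(g["image"][130:210,210:290],(400,400),interpolation=cv2.INTER_CUBIC)]))
```

```text
t 11.07 j [ 29.7  20.3 -50.6 136.7  74.3  32.5 -17. ] p [0.4638 0.0116 0.1139] F [ 2.2 -1.2  0.2] w 0.0145
[[ 0.415  0.83   0.373]
 [ 0.91  -0.378 -0.171]
 [-0.     0.411 -0.912]]
foot pred [ 0.50640448 -0.00785037  0.00994737] u,perp -0.0056852034471520626 -0.0005574320400651724
```

View pics/s7.png

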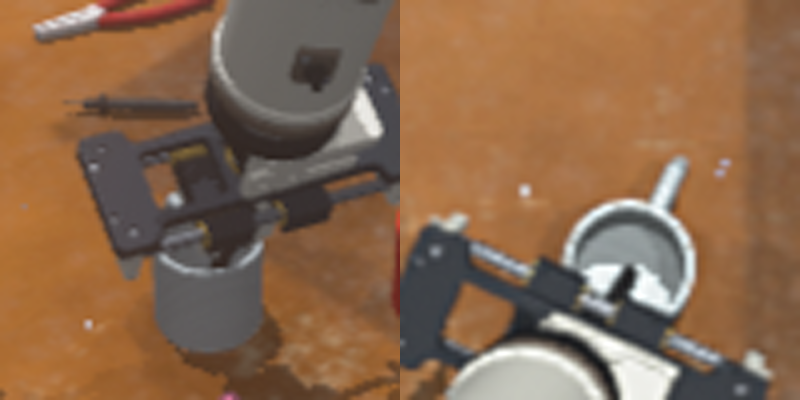

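About 2.5 N now pushes away from the lean side, so the pen is touching the rim opposite the handle. I'll settle 0.5 mm and release.

Emit:
arm_command([
  {"delta_pos":[0,-0.02,0.05],"angular":[0,0,0],"grip":-1},
  {"delta_pos":[0,-0.02,0.05],"angular":[0,0,0],"grip":-1},
  {"delta_pos":[0,0,0],"angular":[0,0,0],"grip":0},
  {"delta_pos":[0,0,0],"angular":[0,0,0],"grip":0},
  {"delta_pos":[0,0,0],"angular":[0,0,0],"grip":0},
  {"delta_pos":[0,0,0],"angular":[0,0,0],"grip":0},
  {"delta_pos":[0,0,0],"angular":[0,0,0],"grip":0},
  {"delta_pos":[0,0,0],"angular":[0,0,0],"grip":0},
])

```text
t: 12.18
ee_pos: [0.4638, 0.0116, 0.1139]
tool_rot: [[0.415, 0.83, 0.373], [0.91, -0.378, -0.171], [-0.0, 0.411, -0.912]]
ft_force: [-0.1, 0.4, -0.7]
width: 0.046
```

Run:
```python
from h import *
st()
f=viewer.grab_frame("scene");g=viewer.grab_frame("top")
cv2.imwrite("pics/s8.png",np.hstack([cv2.resize(f["image"][140:240,210:310],(400,400),interpolation=cv2.INTER_CUBIC),cv2.resize(g["image"][130:210,210:290],(400,400),interpolation=cv2.INTER_CUBIC)]))
```

```text
t 12.18 j [ 29.7  20.3 -50.6 136.7  74.3  32.5 -17. ] p [0.4638 0.0116 0.1139] F [-0.1  0.4 -0.7] w 0.046
[[ 0.415  0.83   0.373]
 [ 0.91  -0.378 -0.171]
 [-0.     0.411 -0.912]]
```

View pics/s8.png

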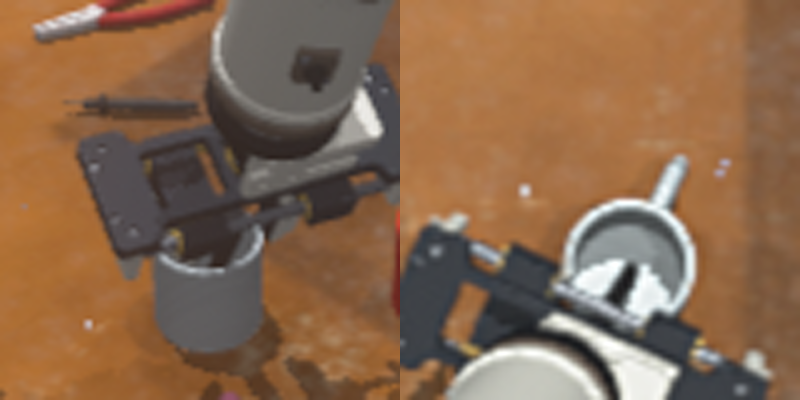

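Released, and the pen leans between the open fingers. The jaw gap lies across the lean plane, so I can withdraw straight up.

Emit:
arm_command([
  {"delta_pos":[0,0.4,-0.9],"angular":[0,0,0],"grip":0},
  {"delta_pos":[0,0.8,-1.8],"angular":[0,0,0],"grip":0},
  {"delta_pos":[0,1.4,-3.2],"angular":[0,0,0],"grip":0},
  {"delta_pos":[0,2.1,-4.6],"angular":[0,0,0],"grip":0},
  {"delta_pos":[0,2.9,-6.4],"angular":[0,0,0],"grip":0},
  {"delta_pos":[0,4.1,-9.1],"angular":[0,0,0],"grip":0},
  {"delta_pos":[0,4.5,-10],"angular":[0,0,0],"grip":0},
  {"delta_pos":[0,4.5,-10],"angular":[0,0,0],"grip":0},
])

```text
t: 13.28
ee_pos: [0.4643, 0.0112, 0.2244]
tool_rot: [[0.416, 0.828, 0.375], [0.909, -0.379, -0.172], [-0.001, 0.413, -0.911]]
ft_force: [-0.4, -0.7, -0.6]
width: 0.0456
```

Run:
```python
from h import *
st()
f=viewer.grab_frame("scene");g=viewer.grab_frame("top")
cv2.imwrite("pics/s9.png",np.hstack([cv2.resize(f["image"][140:240,210:310],(400,400),interpolation=cv2.INTER_CUBIC),cv2.resize(g["image"][130:210,210:290],(400,400),interpolation=cv2.INTER_CUBIC)]))
```

```text
t 13.28 j [ 49.4   1.9 -65.2 131.4  32.9  33.   24.4] p [0.4643 0.0112 0.2244] F [-0.4 -0.7 -0.6] w 0.0456
[[ 0.416  0.828  0.375]
 [ 0.909 -0.379 -0.172]
 [-0.001  0.413 -0.911]]
```

View pics/s9.png

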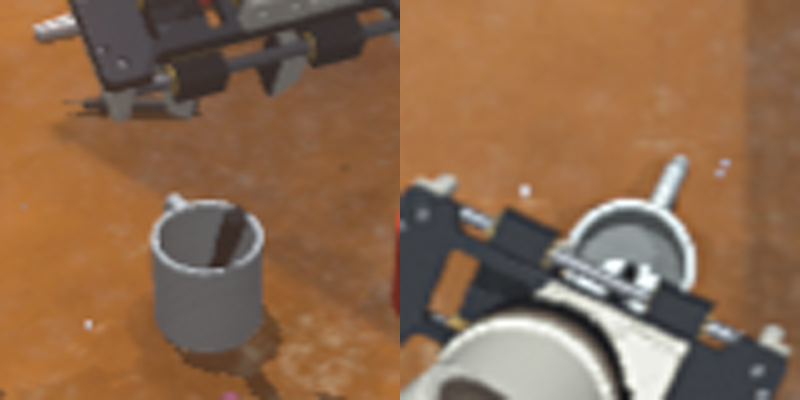

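I'll clear the view before judging the lean.

Run:
```python
from h import *
plan([((.44,.12,.30),down(65.5)),((.43,.22,.32),down(65.5))])
```

```text
(0.44, 0.12, 0.3) dpos [8.91, -2.91, -9.74] ang [0.423, 0.001, -0.001]
(0.43, 0.22, 0.32) dpos [17.59, -6.7, -13.66] ang [0.423, 0.001, -0.001]
```

Emit:
arm_command([
  {"delta_pos":[1.5,0,-4],"angular":[0.1,0,0],"grip":0},
  {"delta_pos":[4,-1,-7],"angular":[0.2,0,0],"grip":0},
  {"delta_pos":[8.9,-2.9,-9.7],"angular":[0.32,0,0],"grip":0},
  {"delta_pos":[13,-4.8,-11.7],"angular":[0.42,0,0],"grip":0},
  {"delta_pos":[17.6,-6.7,-13.7],"angular":[0.42,0,0],"grip":0},
  {"delta_pos":[17.6,-6.7,-13.7],"angular":[0.42,0,0],"grip":0},
  {"delta_pos":[17.6,-6.7,-13.7],"angular":[0.42,0,0],"grip":0},
])

```text
t: 14.25
ee_pos: [0.4293, 0.22, 0.3193]
tool_rot: [[0.414, 0.91, 0.0], [0.91, -0.414, -0.003], [-0.003, 0.002, -1.0]]
ft_force: [-0.2, -0.9, 0.4]
width: 0.0457
```

Run:
```python
from h import *
st()
f=viewer.grab_frame("scene");g=viewer.grab_frame("top")
cv2.imwrite("pics/s10.png",np.hstack([cv2.resize(f["image"][140:240,210:310],(400,400),interpolation=cv2.INTER_CUBIC),cv2.resize(g["image"][130:210,210:290],(400,400),interpolation=cv2.INTER_CUBIC)]))
cv2.imwrite("pics/s10f.png",f["image"])
for h in (f,g):
    P=pts(h); dark=(h["image"].max(2)<85)&(h["range_z"]>0)&(np.hypot(P[...,0]-MC[0],P[...,1]-MC[1])<.09)&(P[...,2]>.01)&(P[...,2]<.16)
    q=P[dark]; print(len(q),"zmax",q[:,2].max() if len(q) else'')
    for lo in np.arange(.01,.14,.015):
        k=q[(q[:,2]>lo)&(q[:,2]<lo+.015)]
        if len(k): print(lo.round(3),len(k),k.mean(0).round(4),"u",((k.mean(0)-MC)@U).round(4),"perp",np.cross(U,k.mean(0)-MC)[2].round(4))
```

```text
t 14.25 j [ 31.3  16.9 -72.2 106.2  17.4  69.5  19.1] p [0.4293 0.22   0.3193] F [-0.2 -0.9  0.4] w 0.0457
[[ 0.414  0.91   0.   ]
 [ 0.91  -0.414 -0.003]
 [-0.003  0.002 -1.   ]]
84 zmax 0.12872079877548837
0.01 1 [ 0.5232 -0.0297  0.0201] u -0.03 perp 0.0124
0.025 2 [ 0.5216 -0.0321  0.0285] u -0.0296 perp 0.0152
0.04 1 [ 0.5189 -0.0334  0.0452] u -0.0277 perp 0.0175
0.055 7 [0.4869 0.0009 0.0648] u 0.0157 perp -0.0004
0.07 12 [0.4751 0.0085 0.0774] u 0.0296 perp -0.0025
0.085 17 [0.4688 0.0129 0.0934] u 0.0372 perp -0.0039
0.1 18 [0.4622 0.0151 0.1077] u 0.044 perp -0.0031
0.115 26 [0.4571 0.0166 0.1232] u 0.0493 perp -0.0023
128 zmax 0.12859689831720633
0.01 27 [ 0.5054 -0.0159  0.0175] u -0.0081 perp 0.0072
0.025 28 [ 0.5124 -0.0089  0.0333] u -0.0116 perp -0.0021
0.04 16 [ 0.5086 -0.005   0.0469] u -0.0064 perp -0.0041
0.055 6 [ 0.4974 -0.0029  0.062 ] u 0.0045 perp -0.0013
0.07 5 [ 0.4844 -0.0015  0.0769] u 0.017 perp 0.0028
0.085 6 [ 4.786e-01 -1.000e-04  9.260e-02] u 0.0229 perp 0.0039
0.1 11 [0.4726 0.0043 0.1081] u 0.0301 perp 0.0024
0.115 29 [0.4612 0.0097 0.1232] u 0.0427 perp 0.0022
```

View pics/s10.png

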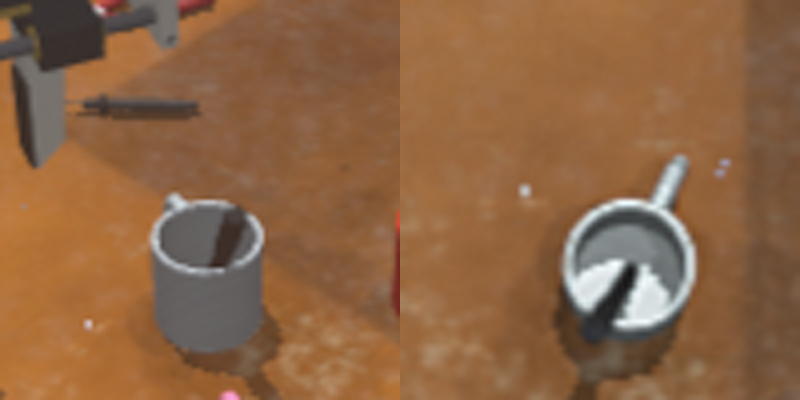

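Left crop: the pen rises from the mug at (215,265) to (240,205), foreshortened towards the camera. Right crop: it crosses the rim at (605,320), directly opposite the handle at (675,170). Depth gives about 24° of lean on the axis (perp ≈ 0 ± 4 mm), with the top at 0.129. One last check of the mug and the scraper.

View pics/s10f.png

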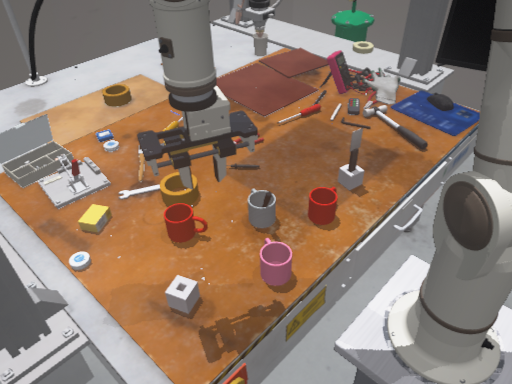

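Run:
```python
from h import *
from scipy.optimize import least_squares
f=viewer.grab_frame("scene");P=pts(f)
a=cv2.imread("pics/s10f.png")[140:240,210:310].astype(int);print("diff",np.abs(a[50:]-f["image"][190:240,210:310]).max())
q=P[(f["range_z"]>0)&(np.abs(P[...,2]-.071)<.005)&(np.hypot(P[...,0]-.5,P[...,1]+.005)<.042)&(f["image"].max(2)>85)]
print(least_squares(lambda c:np.hypot(q[:,0]-c[0],q[:,1]-c[1])-c[2],[.5,0,.034],loss="soft_l1",f_scale=.002).x)
```

```text
diff 2
[ 0.49998611 -0.00516511  0.0338509 ]
```

The scraper is still in its stand at (353,155). The mug at (262,208) is upright and hasn't moved (rim fit within 0.2 mm of the start). The scene is still, and the arm is clear.

Run:
```python
from h import *
print(ticket.sign_off()); st()
```

```text
the job is handed in; nothing more can be done
None
the job is handed in; nothing more can be done
```

The marker is out of its stand and in the steel mug, leaning about 24° against the rim directly opposite the handle. I lowered it until it touched the mug's floor, slid it to the rim, settled it and let go. The job was handed in at about 14.4 s.

**Last checks:**
- **Mug:** upright, and its rim is within about 0.2 mm of where it started.
- **Pen:** in line with the handle axis to within about 4 mm, and nothing moved between the last two pictures.
- **Scraper:** still in its stand.
- **Gripper:** clear of everything.

**Deviations:**
- **Tilt reduced:** I planned to lean the pen 30–33°, but joint 4 came within 0.2° of its limit. I went in at 20° and finished at 24°.
- **Camera disagreement:** the two cameras differed by about 4 mm on the mug and the stand. I used values between them, and the contact forces matched.
- **Floor contact:** touching the mug's floor briefly gave about 20 N at the wrist, mostly along the pen.

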